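# Shut and lock the blade box

### The job

Make the blade box child-safe: with a fingertip, push its raised lid down until it is fully shut, then set a fingertip in the slot of the round lock in the lid and turn it clockwise (seen from above) a quarter turn, as far as it goes, so that the lid is locked. Grasp and lift nothing, and leave the jar, the nail clipper and the trimmer where they are.

Things in the scene. Friction and masses are not known exactly. Their poses are not given: they have to be found in the camera images.
- blade_box: Low white plastic box, fixed to the vanity: 200 (x) by 200 (y) mm, 75 mm high without the lid. Origin: centre of its underside; z up; its front (the lid's free edge) faces its own -x, the lid's hinge line is at its own x = +100 mm, z = 75 mm, parallel to its y.
- lid (a joint): Lid angle, rad: 0 = fully shut (hard stop), greater = front edge raised; starts 0.2 to 0.45. White plate 202 x 204 x 8 mm, hinged along the far (+x) top edge of the box; shut, its upper face is 83 mm above the vanity. The stiff hinge holds it where it is left; about 1 to 3 N down near the front edge moves it.
- lid_edge (a point): Point on the lid's upper face near the middle of its free front edge, 184 mm from the hinge line and 8 mm above the plane through it (18 mm in from the edge, and 17 mm clear of the collar round the lock): a good place to push. Axes are the lid's own: x from front edge to hinge, z out of the upper face.
- lock (a joint): Lock angle, rad, clockwise from above: 0 = open, slot runs from front edge to hinge; 1.571 = locked (hard stop), slot parallel to the front edge, in line with two ticks on the lid. Starts 0 to 0.3. Friction only (0.08 N m), stays where left. A cam tongue under the lid goes beneath a ledge inside the box; if the lid is not fully shut it cannot engage.
- slot_floor (a point): Lock centre, on the slot's floor, 3 mm above the lid's face, 110 mm from the hinge line. Disc 96 mm across; a grey-floored slot 36 mm wide, 14 mm deep runs right across its middle; the half-moons beside it rise 17 mm above the lid, as does the fixed collar round it (100 mm inside, 114 outside): it turns only from within the slot. Axes turn with the lock: x along the slot, z out of the lid.
- jar: Small closed glass jar with aluminium lid, 56 mm across, 58 mm high, standing loose on the vanity to the right of the box. Leave alone. Origin: centre of its underside.
- clipper: Steel nail clipper, 60 by 12 by 14 mm, lying loose on the vanity to the right of the box. Leave alone. Origin: centre of its underside.
- trimmer: Black hair trimmer, 145 by 40 by 32 mm, lying loose on the top tier of the organiser. Leave alone. Origin: below its middle, on the tray.
- organiser: White three-tier stacking organiser, fixed, 200 (x) by 130 (y) by 172 mm high, to the left of the box. Origin: centre of its underside.

How it is judged:
By the outcome, as a careful person would: the job done as asked, in the order asked, and still so for the second after the job is handed in, with the robot touching nothing.
It also fails if it takes over 45 s, if anything falls off the work surface, if the arm or the gripper's body presses on something with over 40 N, if the wrist force passes 120 N, or if a joint passes its speed limit or range.

### The arm

A 6-joint arm with a two-finger parallel gripper is mounted at the origin on the work surface. World frame = base frame: x ahead of the robot, y to its left, z up, the work surface at z = 0. Lengths are in m, angles in rad, forces in N, time in s.
With the tool pointing down it reaches from about 0.35 to 0.975 m from the base axis. Payload 4.9 kg.
Tool frame: the origin (TCP) lies on the centre line of the jaws, within the pads' length; the fingertips stand ctrl.nose_length ahead of it and the grasp point (between the pads) lies 2 mm behind it (ctrl.nose_length is the distance from the TCP to the fingertips, in m); z points along the fingers, y is the direction in which the jaws open and shut (so a half turn about z gives the same grasp; the last joint's range is limited). The gripper opens to 85 mm and grips with 20 to 120 N. Pads are 22 mm wide; open, the fingers measure 114 mm over their backs; the gripper's body (76 mm by 85 mm) begins 54 mm behind the grasp point. The pads swing forward as they close: fully open they stand 13 mm farther back than shut.
Start: joints at [-1.224, 0.053, 1.613, -0, 1.476, -0.119], TCP at [0.281, -0.558, 0.248] pointing down, gripper open.
Joint ranges: [-3.01, 3.01], [-1.01, 2.22], [0.06, 2.58], [-1.02, 4.17], [0.09, 2.62], [-3.14, 3.14]. Speed limits (rad/s): [2.57, 2.57, 3.14, 3.14, 3.14, 3.14].

### API

Orientations are given as a rotation vector (axis times angle).
In Python, from station import sensors, get_image, order, ctrl gives the robot as it stands.
- The arm moves only by the tool move_arm, never from a script. Its argument "increments" is a list of rows, each a list of 5 numbers: the shift along the tool's x, y, z in cm, then the turn about the tool's z in degrees, then the finger opening in cm, from 0 to 8.54. In form: [[dx, dy, dz, twist, gripper], ...]. A call has 1 to 5 rows; each row is the pose to reach, as a shift and turn from the pose commanded when the call began, along the tool's axes at that moment; what a row does not reach only later rows make up. A row lasts 1/8 s, in which the tool goes at most 62.5 mm and 10.7 degrees, less where a joint would pass 70% of its speed; a pose out of reach is approached as far as the arm can. A call with a gripper value outside its range is refused whole. The fingers move at their own pace and stop on an object; "newtons" is the grip in N (left out, the last holds). Time passes only in rows, so rows that repeat a pose let the fingers close. It gives the time, the measured TCP pose, the force and the opening at its end, in the units of the state.
- sensors.get_obs(): the state, without advancing time (a new reading comes with each control period).
- get_image(name): name is "scene" or "top"; returns a dict with "image" (384x512x3 uint8, red, green, blue), "K" (3x3 intrinsics, pixels), "R" (3x3) and "t" (3): a world point X has camera coordinates R X + t. Camera axes: x right, y down, z forward; pixel columns grow to the right and rows downward; lengths in m; the calibration is good to about 2 mm. A picture is of the moment at which its call begins. There is no depth.
- order.finish_job(): hands the job in, once; it reports no verdict.
The state is a dict: "t": time; "q": joint angles; "dq": joint speeds; "effort": joint torques, N m; "tool_pos": TCP position; "tool_rot": TCP orientation; "contact_force": force on the tool from outside, world axes, zero at the start; "wrist_torque": the same for the moment, N m; "opening": finger opening in m.
Only numpy, scipy, OpenCV 4.12 (cv2) and the standard library are available. Lean on these libraries where they do the work, as an engineer would, in place of code of your own. Each camera call takes 0.05 s, during which the arm holds its last target.

## Working session

There is one attempt and no reset: what is moved stays moved. The work goes in short steps, Python scripts to look and compute and a tool call to move; the robot and the scene stay as the last step left them, time stands still between calls to the robot, and variables do not carry over. Pictures are saved under pics/ and viewed, and the job is handed in when it is done.

Besides the shell and the picture viewer there is one more tool, called after "Emit:" as a command line: name --pt "numbers of a row" for each row, then --argument value for the rest. move_arm: Moves the arm, as the interface text tells. Its arguments: {"type":"object","properties":{"increments":{"type":"array"},"newtons":{"type":"number"}},"required":["increments"]}

```bash
mkdir -p pics; ls; python3 - <<'E'
from station import sensors,get_image,order,ctrl
import cv2
print(ctrl.nose_length, {k:v for k,v in sensors.get_obs().items()})
for n in("scene","top"):
    d=get_image(n); cv2.imwrite(f"pics/{n}0.png",cv2.cvtColor(d["image"],cv2.COLOR_RGB2BGR)); print(n,d["K"],d["R"],d["t"])
E
```

```text
pics
0.017 {'t': 0.0, 'q': array([-1.22398582e+00,  5.33582552e-02,  1.61427980e+00,  2.33522724e-05,
        1.47598544e+00, -1.18994877e-01]), 'dq': array([ 0.00098311, -0.00118006,  0.00125404, -0.00017604, -0.00021546,
       -0.00061718]), 'effort': array([-5.27705797e-04, -3.93674254e+01, -3.70181537e+01, -3.05420508e-04,
        7.05950733e-03,  1.70407048e-07]), 'tool_pos': array([ 0.28052498, -0.55786083,  0.24707059]), 'tool_rot': array([-3.05480639e+00, -7.24618709e-01,  3.26097707e-04]), 'contact_force': array([ 0.21569713, -0.51502763,  0.92461183]), 'wrist_torque': array([ 0.05805928, -0.01537198,  0.03154061]), 'opening': 0.08587318902064996}
scene [[379.93504977   0.         259.85814832]
 [  0.         379.93504977 193.12570361]
 [  0.           0.           1.        ]] [[ 0.89244616  0.45107355 -0.00851451]
 [ 0.35098648 -0.70603485 -0.6150799 ]
 [-0.28345782  0.54593722 -0.78841881]] [-0.51017606 -0.10582345  1.32383327]
top [[412.53756032   0.         251.52773347]
 [  0.         412.53756032 200.49792455]
 [  0.           0.           1.        ]] [[ 0.00233529 -0.99999294  0.00294273]
 [-0.99586603 -0.00259284 -0.09079721]
 [ 0.0908042  -0.00271853 -0.99586505]] [0.01363981 0.56494866 1.51073327]
```

View pics/scene0.png

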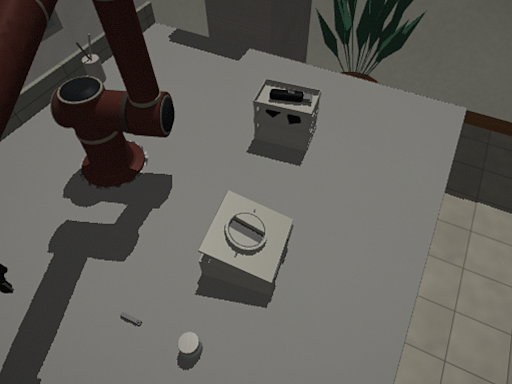

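View pics/top0.png

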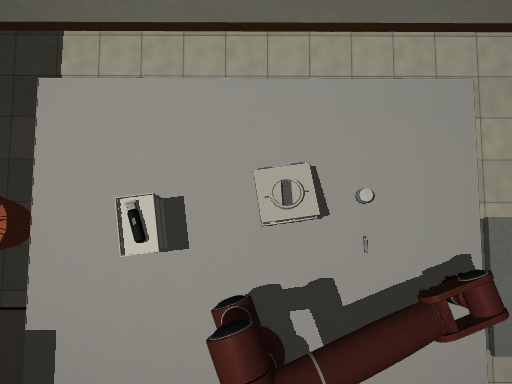

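The scene view shows the box near (247,240) with its lid raised. The top view has the lid at about (287,193), the jar at (366,195), the clipper at (366,244) and the organiser at (140,224). I'll zoom in to get the lid corners.

```bash
python3 - <<'E'
import cv2
a=cv2.imread("pics/top0.png")[150:240,235:345]; b=cv2.imread("pics/scene0.png")[180:310,185:305]
cv2.imwrite("pics/topz.png",cv2.resize(a,None,fx=6,fy=6,interpolation=cv2.INTER_CUBIC))
cv2.imwrite("pics/scz.png",cv2.resize(b,None,fx=4.6,fy=4.6,interpolation=cv2.INTER_CUBIC))
E
```

```text
(no output)
```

View pics/topz.png

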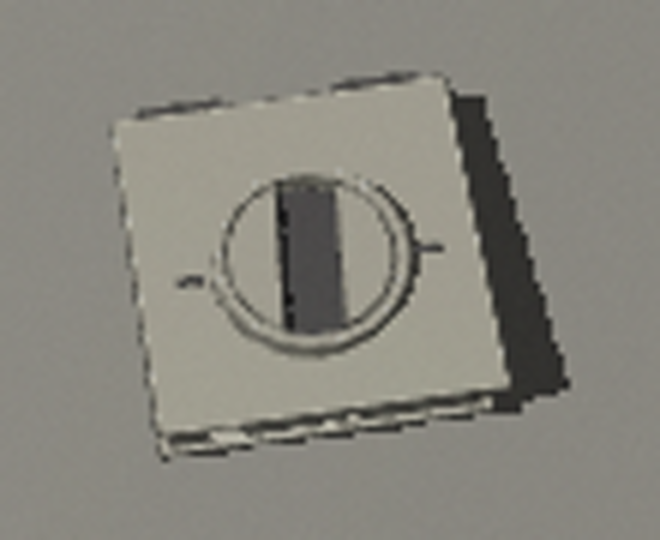

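View pics/scz.png

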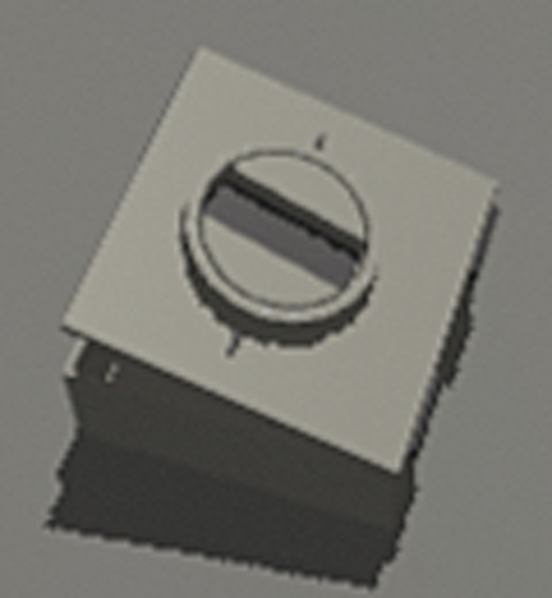

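```bash
cat > h.py <<'E'
import numpy as np,cv2
from station import sensors,get_image
def P(d): return d["K"]@np.c_[d["R"],d["t"]]
def tri(ds,dt,a,b):
    X=cv2.triangulatePoints(P(ds),P(dt),np.array(a,float).reshape(2,1),np.array(b,float).reshape(2,1)); return (X[:3]/X[3]).ravel()
def ray(d,p,z):
    v=d["R"].T@np.linalg.solve(d["K"],[p[0],p[1],1]); c=-d["R"].T@d["t"]; return c+v*(z-c[2])/v[2]
E
python3 - <<'E'
from h import *
s=get_image("scene");t=get_image("top")
T=lambda x,y:((x+.5)/6-.5+235,(y+.5)/6-.5+150)
S=lambda x,y:((x+.5)/4.6-.5+185,(y+.5)/4.6-.5+180)
N=["HL","HR","FR","FL"]
tp=[T(115,122),T(442,76),T(510,383),T(163,434)]
sp=[S(497,185),S(398,470),S(65,328),S(200,48)]
X={n:tri(s,t,a,b) for n,a,b in zip(N,sp,tp)}
for n in N: print(n,X[n].round(4))
for a,b in zip(N,N[1:]+N[:1]): print(a,b,np.linalg.norm(X[a]-X[b]).round(4))
h=(X["HL"]+X["HR"])/2;f=(X["FL"]+X["FR"])/2
d=h-f;print("yaw",np.degrees(np.arctan2(d[1],d[0])),"tilt",np.arctan2(-d[2],np.hypot(*d[:2])))
e=X["HL"]-X["HR"];print("yaw2",np.degrees(np.arctan2(-e[0],e[1])))
# top view hinge corners on plane z=.083
for n,b in zip(N[:2],tp): print(ray(t,b,.083))
for n,b in zip(N[:2],sp): print(ray(s,b,.083))
E
```

```text
HL [0.6717 0.0077 0.0794]
HR [ 0.6997 -0.1897  0.0815]
FR [ 0.5112 -0.2191  0.1355]
FL [ 0.4816 -0.0194  0.1388]
HL HR 0.1994
HR FR 0.1982
FR FL 0.2019
FL HL 0.201
yaw 8.494370966740895 tilt 0.2881033418072923
yaw2 8.076840776322229
[0.67054011 0.00742933 0.083     ]
[ 0.69913042 -0.1896391   0.083     ]
[0.67307128 0.00582547 0.083     ]
[ 0.70030118 -0.1900599   0.083     ]
```

Triangulated sizes agree with the given ones: edges are 198 to 202 mm, the rear edge is at z ≈ 0.08, and the tilt is ≈ 0.28. The box yaw is ≈ 8.3°. Next I'll work out the moves.

```bash
cat >> h.py <<'E'
from scipy.spatial.transform import Rotation as Ro
yaw=np.radians(8.3);u=np.array([np.cos(yaw),np.sin(yaw)]);hinge=np.array([.684,-.0916])
def to(xyz,az=None):
    o=sensors.get_obs();R=Ro.from_rotvec(o["tool_rot"]).as_matrix()
    print("t",o["t"].__round__(2),"pos",o["tool_pos"].round(4),"az_y",np.degrees(np.arctan2(R[1,1],R[0,1])).round(2),"az_x",np.degrees(np.arctan2(R[1,0],R[0,0])).round(2),"zdir",R[:,2].round(3),"F",o["contact_force"].round(1),"op",o["opening"].round(4))
    print("cm",(100*R.T@(np.array(xyz)-o["tool_pos"])).round(2), "twist", None if az is None else ((np.degrees(np.arctan2(R[1,1],R[0,1]))-az+180)%360-180).round(1))
E
python3 - <<'E'
from h import *
e=hinge-.177*u;print(e)
to([*e,.235],8.3-90)
E
```

```text
[ 0.50885394 -0.11715105]Traceback (most recent call last):
  File "<stdin>", line 3, in <module>
  File "h.py", line 12, in to
    print("t",o["t"].__round__(2),"pos",o["tool_pos"].round(4),"az_y",np.degrees(np.arctan2(R[1,1],R[0,1])).round(2),"az_x",np.degrees(np.arctan2(R[1,0],R[0,0])).round(2),"zdir",R[:,2].round(3),"F",o["contact_force"].round(1),"op",o["opening"].round(4))
                                                                                                                                                                                                                                       ^^^^^^^^^^^^^^^^^^
AttributeError: 'float' object has no attribute 'round'
```

```bash
sed -i 's/o\["opening"\].round(4)/round(o["opening"],4)/' h.py
python3 - <<'E'
from h import *
e=hinge-.177*u;print(e)
to([*e,.235],8.3-90)
E
```

```text
[ 0.50885394 -0.11715105]
t 0.2 pos [ 0.2806 -0.5581  0.2475] az_y -63.31 az_x 26.69 zdir [-0.     0.001 -1.   ] F [-0.1  0.2  0.5] op 0.0855
cm [ 40.2  -29.14   1.3 ] twist 18.4
```

Emit:
move_arm --pt "4 -2.9 0 2 0" --pt "8 -5.8 0 4 0" --pt "12.5 -9.1 0 6 0" --pt "17 -12.3 0 8 0" --pt "21 -15.2 0 10 0" --newtons 20

```text
t: 0.82
tool_pos: [0.4006, -0.3264, 0.2482]
tool_rot: [-3.109, -0.454, -0.0]
contact_force: [0.5, 0.1, -0.0]
opening: 0.0003
```

```bash
python3 - <<'E'
from h import *
to([*(hinge-.177*u),.235],8.3-90)
E
```

```text
t 0.82 pos [ 0.4006 -0.3264  0.2482] az_y -73.37 az_x 16.63 zdir [ 0.  0. -1.] F [ 0.5  0.1 -0. ] op 0.0003
cm [ 16.36 -16.95   1.32] twist 8.3
```

Emit:
move_arm --pt "4 -4.1 0 2 0" --pt "8 -8.3 0 4 0" --pt "12 -12.5 0 6 0" --pt "16.4 -17 0.5 8.3 0" --pt "16.4 -17 1.3 8.3 0"

```text
t: 1.45
tool_pos: [0.5096, -0.1148, 0.2354]
tool_rot: [-3.132, -0.239, -0.001]
contact_force: [-0.2, -0.9, -0.9]
opening: 0.0
```

```bash
python3 - <<'E'
from h import *
to([*(hinge-.177*u),.160],8.3-90)
for n in("scene","top"):
    d=get_image(n); im=cv2.cvtColor(d["image"],cv2.COLOR_RGB2BGR)
    c=im[130:310,165:345] if n=="scene" else im[130:260,205:345]
    cv2.imwrite(f"pics/{n}1.png",cv2.resize(c,None,fx=3.2,fy=3.2,interpolation=cv2.INTER_CUBIC))
E
```

```text
t 1.45 pos [ 0.5096 -0.1148  0.2354] az_y -81.26 az_x 8.74 zdir [ 0.001  0.    -1.   ] F [-0.2 -0.9 -0.9] op 0.0
cm [-0.11  0.22  7.54] twist 0.4
```

View pics/scene1.png

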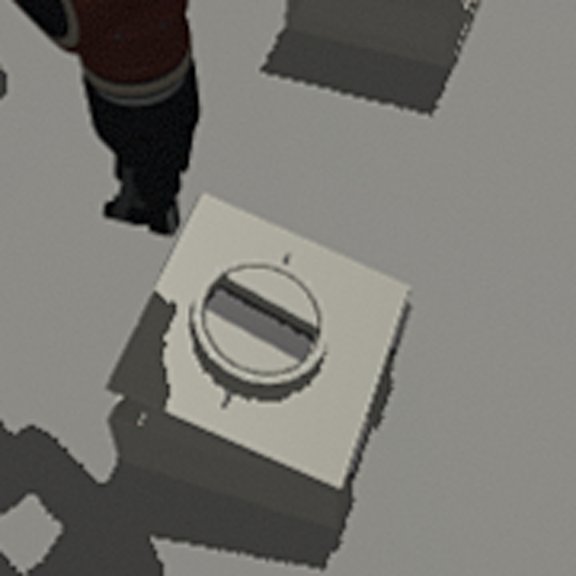

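The scene view shows the gripper above the front of the lid, with the fingertip at about crop (165,225). Next I'll lower it and push gently.

Emit:
move_arm --pt "-0.1 0.2 3 0.4 0" --pt "-0.1 0.2 6 0.4 0" --pt "-0.1 0.2 8 0.4 0" --pt "-0.2 0.2 9 0.4 0" --pt "-0.3 0.2 10 0.4 0"

```text
t: 2.17
tool_pos: [0.5061, -0.1215, 0.1358]
tool_rot: [3.133, 0.218, 0.002]
contact_force: [-1.2, -0.6, 0.6]
opening: -0.0002
```

Emit:
move_arm --pt "-0.05 -0.4 0.8 0 0" --pt "-0.1 -0.4 1.6 0 0" --pt "-0.2 -0.4 2.3 0 0" --pt "-0.3 -0.4 2.9 0 0" --pt "-0.3 -0.4 3.4 0 0"

```text
t: 2.8
tool_pos: [0.5021, -0.1171, 0.101]
tool_rot: [-3.134, -0.219, 0.0]
contact_force: [-0.6, 0.3, 0.9]
opening: -0.0002
```

```bash
python3 - <<'E'
from h import *
to([*(hinge-.184*u),.099],8.3-90)
E
```

```text
t 2.8 pos [ 0.5021 -0.1171  0.101 ] az_y -82.01 az_x 7.99 zdir [-0.  0. -1.] F [-0.6  0.3  0.9] op -0.0002
cm [-0.03  0.1   0.2 ] twist -0.3
```

Emit:
move_arm --pt "0 0 0.2 0 0" --pt "0 0 0.4 0 0" --pt "0 0 0.6 0 0" --pt "0 0 0.7 0 0" --pt "0 0 0.7 0 0"

```text
t: 3.42
tool_pos: [0.5022, -0.1172, 0.0997]
tool_rot: [-3.133, -0.22, 0.005]
contact_force: [-17.9, 5.6, 32.9]
opening: -0.0003
```

```bash
python3 - <<'E'
from h import *
to([*(hinge-.184*u),.099],8.3-90)
for n in("scene","top"):
    d=get_image(n); im=cv2.cvtColor(d["image"],cv2.COLOR_RGB2BGR)
    c=im[130:310,165:345] if n=="scene" else im[130:260,205:345]
    cv2.imwrite(f"pics/{n}2.png",cv2.resize(c,None,fx=3.2,fy=3.2,interpolation=cv2.INTER_CUBIC))
E
```

```text
t 3.42 pos [ 0.5022 -0.1172  0.0997] az_y -81.98 az_x 8.02 zdir [-0.003  0.001 -1.   ] F [-17.9   5.6  32.9] op -0.0003
cm [-0.04  0.09  0.07] twist -0.3
```

View pics/scene2.png

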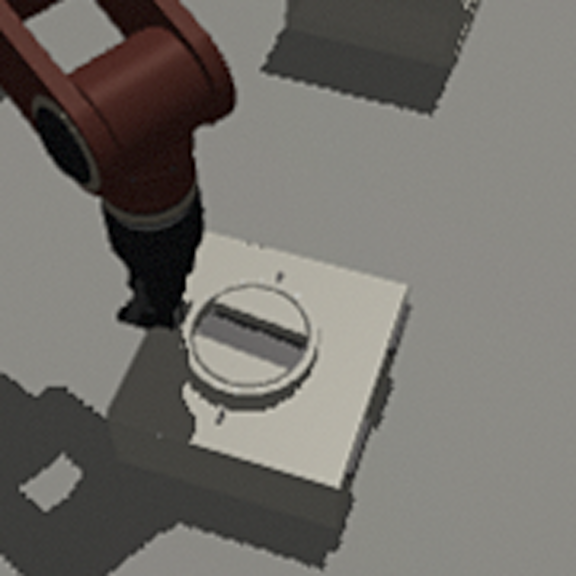

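The fingertip met a firm stop at z ≈ 0.083, which is the shut height. The picture shows the lid flush, with no gap at its front edge. Now I'll lift, clear the view and measure the slot.

Emit:
move_arm --pt "0 0 -1.5 0 0" --pt "0 0 -5 -8 2" --pt "-2 0 -9 -18 5" --pt "-6 0 -11 -28 5" --pt "-10 0 -11 -38 5"

```text
t: 4.15
tool_pos: [0.4031, -0.1317, 0.2066]
tool_rot: [2.885, 1.235, 0.004]
contact_force: [-0.1, -0.4, -0.3]
opening: 0.0501
```

```bash
python3 - <<'E'
from h import *
to([*(hinge-.11*u),.16],0)
for n in("scene","top"):
    d=get_image(n); im=cv2.cvtColor(d["image"],cv2.COLOR_RGB2BGR)
    c=im[180:300,195:295] if n=="scene" else im[150:240,235:345]
    cv2.imwrite(f"pics/{n}3.png",cv2.resize(c,None,fx=6,fy=6 if n=="top" else 5,interpolation=cv2.INTER_CUBIC))
E
```

```text
t 4.15 pos [ 0.4031 -0.1317  0.2066] az_y -43.64 az_x 46.36 zdir [ 0.003 -0.002 -1.   ] F [-0.1 -0.4 -0.3] op 0.0501
cm [13.62 10.76  4.71] twist -43.6
```

View pics/top3.png

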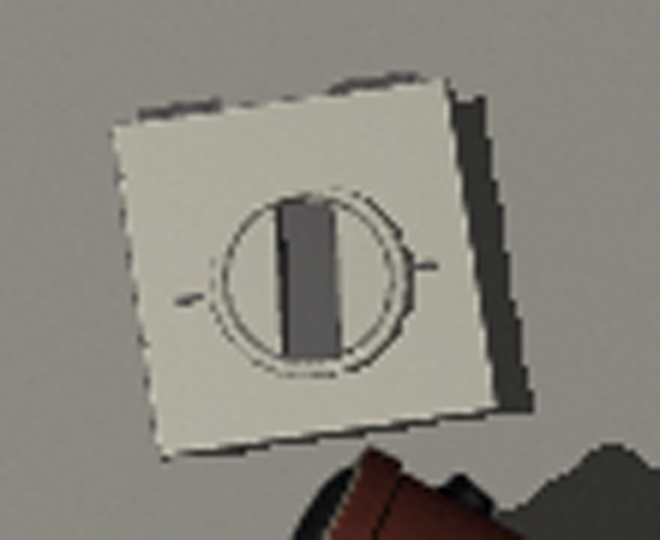

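View pics/scene3.png

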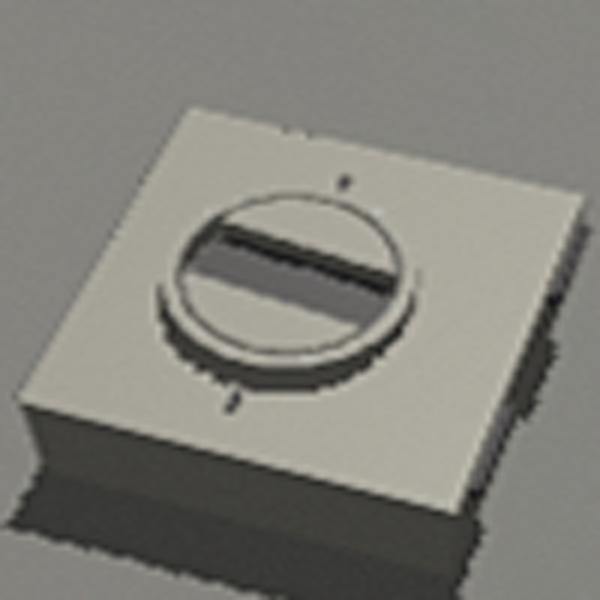

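Both views show the lid flush and shut. In the top crop the collar is centred near (311,283), and the slot leans slightly left. I'll measure both.

```bash
python3 - <<'E'
from h import *
t=get_image("top");s=get_image("scene")
T=lambda x,y:((x+.5)/6-.5+235,(y+.5)/6-.5+150)
S=lambda x,y:((x+.5)/6-.5+195,(y+.5)/5-.5+180)
print("exp",hinge-.11*u)
# groove circle disc: left 222, right 397, top 195, bottom 362
print("disc top",ray(t,T(309.5,279),.100), "scene",ray(s,S(290,273),.1))
for p in [(185,299),(427,266)]: print("tick",ray(t,T(*p),.083))
for p in [(344,182),(233,402)]: print("tick s",ray(s,S(*p),.083))
for a,b in [((277,210),(286,355)),((335,210),(342,355))]:
    d=ray(t,T(*a),.1)-ray(t,T(*b),.1); print("edge az",np.degrees(np.arctan2(d[1],d[0])))
im=cv2.cvtColor(t["image"],cv2.COLOR_RGB2HSV)[180:215,270:305].astype(int)
g=cv2.cvtColor(t["image"],cv2.COLOR_RGB2GRAY)[180:215,270:305]
m=((g>70)&(g<115)).astype(np.uint8)
c=max(cv2.findContours(m,0,1)[0],key=cv2.contourArea)
r=cv2.minAreaRect(c);print(r,cv2.contourArea(c))
ctr=(r[0][0]+270,r[0][1]+180);print("floor c",ray(t,ctr,.086))
vx,vy,_,_=cv2.fitLine(np.argwhere(m)[:, ::-1].astype(np.float32),2,0,.01,.01).ravel();print(vx,vy)
d=ray(t,(ctr[0]+20*vx,ctr[1]+20*vy),.086)-ray(t,ctr,.086);print("az",np.degrees(np.arctan2(d[1],d[0])))
for n,p in dict(HL=(115,125),HR=(443,80),FR=(497,405),FL=(163,455)).items():print(n,ray(t,T(*p),.083).round(4))
for n,p in dict(HL=(585,198),HR=(462,513),FR=(22,400),FL=(192,107)).items():print(n,ray(s,S(*p),.083).round(4))
E
```

```text
exp [ 0.57515216 -0.10747918]
disc top [ 0.57418347 -0.10761586  0.1       ] scene [ 0.57579087 -0.10742539  0.1       ]
tick [ 0.56370997 -0.03460542  0.083     ]
tick [ 0.58392775 -0.17948744  0.083     ]
tick s [ 0.56423675 -0.03379211  0.083     ]
tick s [ 0.58542613 -0.17913131  0.083     ]
edge az 3.2919799242700005
edge az 2.3877925029427978
((13.933226585388184, 16.16534423828125), (26.71465301513672, 14.19465160369873), 85.42607879638672) 190.0
floor c [ 0.57529799 -0.10083241  0.086     ]
0.015605726 0.9998782
az -179.38506852960964
HL [0.6687 0.0074 0.083 ]
HR [ 0.6967 -0.1902  0.083 ]
FR [ 0.5008 -0.2204  0.083 ]
FL [ 0.4706 -0.0215  0.083 ]
HL [0.6708 0.0071 0.083 ]
HR [ 0.7018 -0.1906  0.083 ]
FR [ 0.5023 -0.2194  0.083 ]
FL [ 0.4731 -0.0197  0.083 ]
```

Emit:
move_arm --pt "2.7 2.1 0 -9 5" --pt "5.5 4.3 0 -18 5" --pt "8.2 6.5 0 -27 5" --pt "11 8.7 1 -36 5" --pt "13.6 10.8 3 -46 5"

```text
t: 4.97
tool_pos: [0.5782, -0.1078, 0.1741]
tool_rot: [2.176, 2.264, 0.001]
contact_force: [0.2, 0.4, 0.9]
opening: 0.0501
```

Emit:
move_arm --pt "0 0 0.5 0 5" --pt "0 0 0.5 0 5"

```text
t: 5.22
tool_pos: [0.575, -0.1079, 0.168]
tool_rot: [-2.182, -2.257, 0.002]
contact_force: [-0.2, -0.8, 0.7]
opening: 0.0501
```

```bash
python3 - <<'E'
from h import *
to([.575,-.1075,.125],3)
d=get_image("scene"); im=cv2.cvtColor(d["image"],cv2.COLOR_RGB2BGR)
cv2.imwrite(f"pics/s4.png",cv2.resize(im[130:310,165:345],None,fx=3.2,fy=3.2,interpolation=cv2.INTER_CUBIC))
E
```

```text
t 5.22 pos [ 0.575  -0.1079  0.168 ] az_y 1.91 az_x 91.91 zdir [-0.003  0.001 -1.   ] F [-0.2 -0.8  0.7] op 0.0501
cm [0.04 0.02 4.3 ] twist -1.1
```

View pics/s4.png

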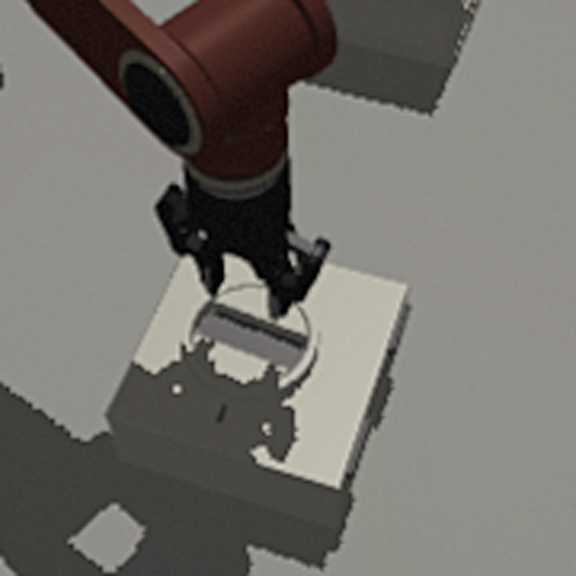

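The gripper is centred over the lock with its two tips along the slot. Now I'll lower it.

Emit:
move_arm --pt "0 0 2.0 -1 5" --pt "0 0 4.0 -1 5" --pt "0 0 5.0 -1 5" --pt "0 0 5.7 -1 5" --pt "0 0 5.9 -1 5"

```text
t: 5.9
tool_pos: [0.5751, -0.1083, 0.1098]
tool_rot: [-2.163, -2.278, 0.0]
contact_force: [0.2, 0.9, 0.4]
opening: 0.0501
```

```bash
python3 - <<'E'
from h import *
to([.575,-.1075,.105],3)
d=get_image("scene"); im=cv2.cvtColor(d["image"],cv2.COLOR_RGB2BGR)
cv2.imwrite(f"pics/s5.png",cv2.resize(im[130:310,165:345],None,fx=3.2,fy=3.2,interpolation=cv2.INTER_CUBIC))
E
```

```text
t 5.9 pos [ 0.5751 -0.1083  0.1098] az_y 2.98 az_x 92.98 zdir [-0.001  0.    -1.   ] F [0.2 0.9 0.4] op 0.0501
cm [ 0.08 -0.01  0.48] twist -0.0
```

View pics/s5.png

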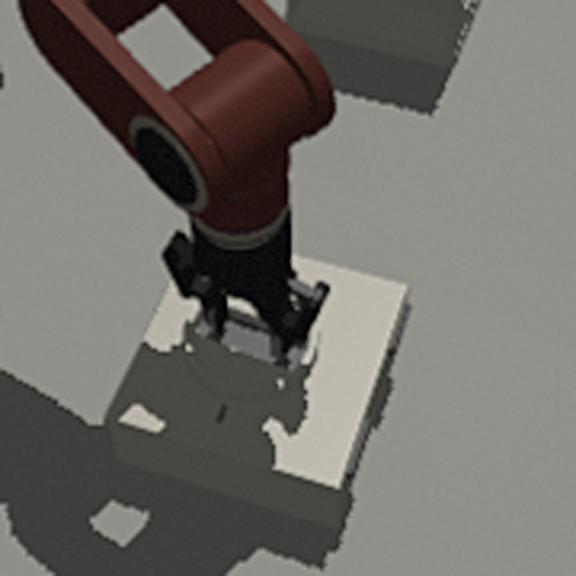

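Emit:
move_arm --pt "0 0 0.2 0 5" --pt "0 0 0.4 0 5" --pt "0 0 0.5 0 5" --pt "0 0 0.5 0 5"

```text
t: 6.45
tool_pos: [0.5752, -0.1083, 0.1053]
tool_rot: [-2.163, -2.279, 0.0]
contact_force: [0.2, 1.0, -0.5]
opening: 0.0499
```

Emit:
move_arm --pt "0 0 0.15 0 5" --pt "0 0 0.3 0 5" --pt "0 0 0.3 0 5"

```text
t: 6.82
tool_pos: [0.5752, -0.1083, 0.1021]
tool_rot: [-2.163, -2.278, 0.0]
contact_force: [-0.6, 0.0, -1.1]
opening: 0.0497
```

Emit:
move_arm --pt "0.1 0 0 8 5" --pt "0.1 0 0 16 5" --pt "0.1 0 0 24 5" --pt "0.1 0 0 32 5" --pt "0.1 0 0 40 5"

```text
t: 7.45
tool_pos: [0.5751, -0.1075, 0.1023]
tool_rot: [2.814, 1.395, -0.001]
contact_force: [-0.8, -1.3, 1.1]
opening: 0.0499
```

```bash
python3 - <<'E'
from h import *
to([.575,-.1075,.102],-94)
print(sensors.get_obs()["wrist_torque"])
d=get_image("scene"); im=cv2.cvtColor(d["image"],cv2.COLOR_RGB2BGR)
cv2.imwrite(f"pics/s6.png",cv2.resize(im[130:310,165:345],None,fx=3.2,fy=3.2,interpolation=cv2.INTER_CUBIC))
E
```

```text
t 7.45 pos [ 0.5751 -0.1075  0.1023] az_y -37.25 az_x 52.75 zdir [-0.    -0.001 -1.   ] F [-0.8 -1.3  1.1] op 0.0499
cm [-0.   -0.01  0.03] twist 56.7
[-0.08514748  0.11036332  0.08329106]
```

View pics/s6.png

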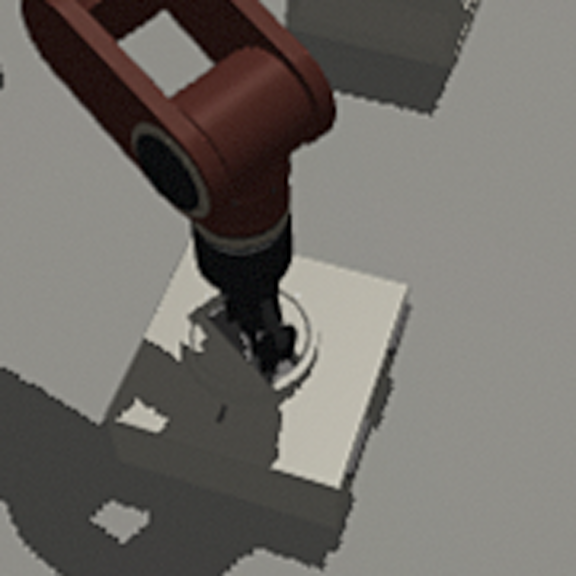

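The wrist torque about z is +0.08 N m, which matches the lock's friction, and the slot is turning in the picture. I'll continue.

Emit:
move_arm --pt "0 0 0 9 5" --pt "0 0 0 18 5" --pt "0 0 0 27 5" --pt "0 0 0 36 5" --pt "0 0 0 44 5"

```text
t: 8.12
tool_pos: [0.5749, -0.1077, 0.1023]
tool_rot: [3.132, 0.242, -0.001]
contact_force: [-1.1, -1.1, 1.1]
opening: 0.0503
```

Emit:
move_arm --pt "0 0 0 3 5" --pt "0 0 0 6 5" --pt "0 0 0 9 5" --pt "0 0 0 11 5" --pt "0 0 0 11 5"

```text
t: 8.75
tool_pos: [0.5749, -0.1076, 0.1022]
tool_rot: [3.141, -0.054, -0.001]
contact_force: [-2.6, -2.4, -0.2]
opening: 0.05
```

```bash
python3 - <<'E'
from h import *
to([.575,-.1075,.102],-94)
print(sensors.get_obs()["wrist_torque"])
E
```

```text
t 8.75 pos [ 0.5749 -0.1076  0.1022] az_y -91.96 az_x -1.96 zdir [-0.001 -0.    -1.   ] F [-2.6 -2.4 -0.2] op 0.05
cm [ 0.   -0.01  0.02] twist 2.0
[-0.29853586  0.29811791  0.02899089]
```

Emit:
move_arm --pt "0 0 0 2 5" --pt "0 0 0 4 5" --pt "0 0 0 5 5" --pt "0 0 0 5 5"

```text
t: 9.25
tool_pos: [0.5749, -0.1075, 0.1022]
tool_rot: [3.135, -0.19, -0.002]
contact_force: [-4.1, -2.2, 1.6]
opening: 0.0499
```

```bash
python3 - <<'E'
from h import *
to([.575,-.1075,.102],-94)
print(sensors.get_obs()["wrist_torque"])
E
```

```text
t 9.25 pos [ 0.5749 -0.1075  0.1022] az_y -96.93 az_x -6.93 zdir [-0.001 -0.001 -1.   ] F [-4.1 -2.2  1.6] op 0.0499
cm [ 0.01 -0.    0.02] twist -2.9
[-0.43414814  0.66694185  0.76092329]
```

Emit:
move_arm --pt "0 0 0 2 5" --pt "0 0 0 3 5" --pt "0 0 0 3 5"

```text
t: 9.62
tool_pos: [0.5748, -0.1075, 0.1023]
tool_rot: [3.128, -0.261, -0.002]
contact_force: [-3.8, -3.1, 1.8]
opening: 0.0497
```

```bash
python3 - <<'E'
from h import *
to([.575,-.1075,.102],-94)
print(sensors.get_obs()["wrist_torque"])
E
```

```text
t 9.62 pos [ 0.5748 -0.1075  0.1023] az_y -99.53 az_x -9.53 zdir [-0.002 -0.002 -1.   ] F [-3.8 -3.1  1.8] op 0.0497
cm [ 0.02 -0.    0.03] twist -5.5
[-0.35933025  0.67329017  2.90456015]
```

The torque jumped to 2.9 N m, so the lock is at its hard stop. I'll back off within the slack, lift and check.

Emit:
move_arm --pt "0 0 0 -8 5" --pt "0 0 0 -15 5" --pt "0 0 0 -15 5" --pt "0 0 -2 -15 5" --pt "0 0 -6 -15 5"

```text
t: 10.25
tool_pos: [0.5743, -0.1068, 0.1621]
tool_rot: [-3.137, -0.134, 0.004]
contact_force: [0.2, -0.1, -0.8]
opening: 0.0497
```

Emit:
move_arm --pt "-3 0 -3 0 5" --pt "-9 0 -5 0 5" --pt "-15 0 -5 0 5" --pt "-18 0 -5 0 5" --pt "-18 0 -5 0 5"

```text
t: 10.88
tool_pos: [0.3954, -0.1232, 0.2139]
tool_rot: [3.137, 0.132, 0.006]
contact_force: [0.1, 0.1, 0.1]
opening: 0.0503
```

```bash
python3 - <<'E'
from h import *
to([.575,-.1075,.102],-94)
for n in("scene","top"):
    d=get_image(n); im=cv2.cvtColor(d["image"],cv2.COLOR_RGB2BGR)
    cv2.imwrite(f"pics/{n}7f.png",im)
    c=im[180:300,195:295] if n=="scene" else im[150:240,235:345]
    cv2.imwrite(f"pics/{n}7.png",cv2.resize(c,None,fx=6,fy=6 if n=="top" else 5,interpolation=cv2.INTER_CUBIC))
E
```

```text
t 10.88 pos [ 0.3954 -0.1232  0.2139] az_y -85.17 az_x 4.83 zdir [ 0.004 -0.001 -1.   ] F [0.1 0.1 0.1] op 0.0503
cm [17.99 -0.07 11.26] twist 8.8
```

View pics/top7.png

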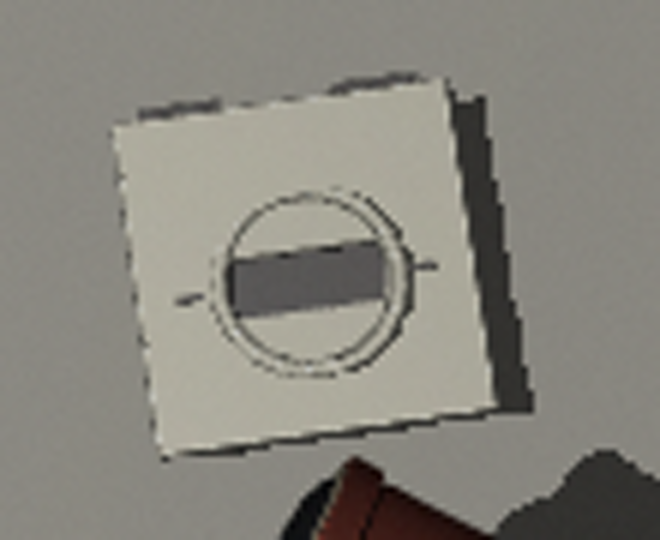

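View pics/scene7.png

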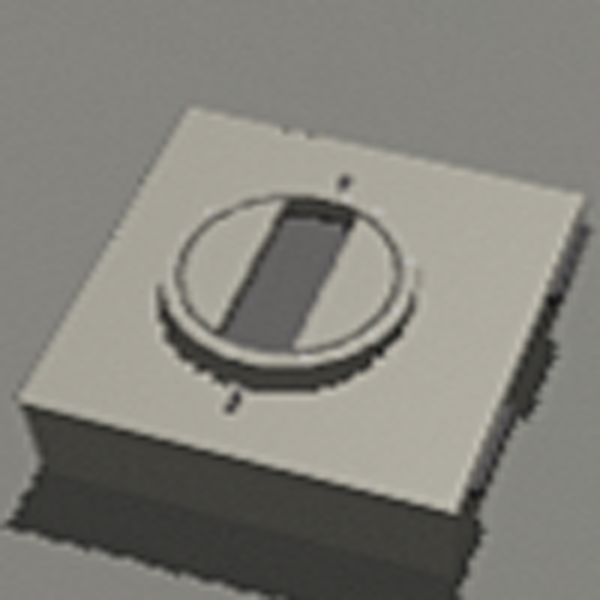

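View pics/top7f.png

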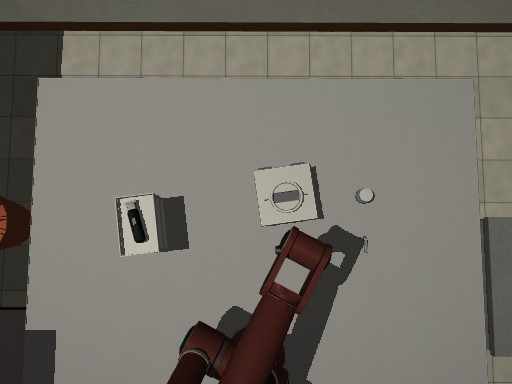

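The slot edges slope 7.7 to 8.2° in the top crop and the tick line slopes 7.8°, so they are in line. The lid is flush, and the jar (366,195), clipper (366,244) and trimmer (137,222) are where they were.

```bash
python3 -c "
from station import order; print(order.finish_job())"
```

```text
the job is handed in; nothing more can be done
None
```

The blade box lid is fully shut and locked, and I handed the job in at about 11 s of the 45 s allowed.

- **Lid:** I pushed it down near its front edge with the closed fingertips until they met a firm stop. The stop was at about 0.083 m, the shut height, with about 33 N pressing down. Later pictures show no gap at the front edge.
- **Lock:** I set both fingertips, spread 5 cm, in the slot and turned it clockwise to its hard stop. The torque there rose from about 0.08 to 2.9 N m.
- **Last checks:** After I backed off and lifted clear, the slot edges sloped 7.7–8.2° in the top view, against 7.8° for the line of the two ticks. The force reading was near zero, and the gripper stood clear of the box. In the top view the jar, clipper and trimmer were where they started.

No check failed or disagreed, apart from one automatic estimate of the slot's centre that was about 7 mm off sideways. I left it out because the collar, the ticks and both camera views agreed with each other.

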